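Third hand at the framing jig

TASK

In the studio's framing corner, first turn the power isolator's bar handle clockwise from off to on so the pinner is live, then take the long loose cross rail, lay it flat in the framing jig between the two guide cheeks, square to the clamped side rail, and butt its end against that rail's face. Press steadily along the rail with about 8 N, so that the sprung side rail goes back about 1 cm (never slam it), and finish still holding the rail and pressing like that while I drive the pin; do not let go. Leave the isolator on and the offcut, jars and tools where they are.

Things in the scene. Friction and masses are not known exactly. Their poses are not given: they have to be found in the camera images.
- jig: framing jig screwed to the table: plywood bed 15 mm thick, 90 mm wide (140 mm at the far end). Origin: underside of the bed on its centre line, 60 mm before the side rail's face at rest; x is the pressing direction, towards the side rail, z up. Bed top at z = 15 mm; it runs from x = -130 to +140 mm.
- cheeks (a point): mid-way between the jig's two fixed hardwood guide cheeks, at bed level (15 mm above the table), axes as the jig's. The cheeks are 40 mm long (x), 16 mm high, 42 mm apart (inner faces at y = +-21 mm), open on top and at both ends; their far ends stop 15 mm before the side rail's face.
- side_face (a point): the frame's side rail is pine, 25 mm thick, 130 mm long and 40 mm high, clamped crosswise on the jig's sprung carriage by two flat straps at its ends that rise 4 mm above it. This point: centre of its near face, where the cross rail's end is to butt: 20 mm above the bed (35 mm above the table); axes parallel to the jig's, x into the rail. It moves back with the carriage.
- side_rail (a joint): how far the sprung side rail has been pushed back along the jig's x: 0 at rest, 0.022 m at its hard stop; spring 750 N/m (0.75 N per mm, no preload), so 8 N is about 11 mm.
- rail_center (a point): centre of the loose cross rail, a straight pine bar 180 mm long (its x), 30 mm wide (y), 40 mm high (z), about 0.14 kg, lying flat on the table; the two ends are alike and either may lead.
- rail: the same cross rail; origin at the centre of its underside, 20 mm below rail_center.
- isolator_grip (a point): centre to grip on the isolator's bar handle, on its vertical turning axis, 82 mm above the table. The upright black bar is 62 mm long (this point's x, turns with it), 14 mm thick, 34 mm high (top 13 mm above this point, foot 21 mm below), on a fixed grey box 80 x 80 x 50 mm; a 40 mm disc under the bar rises to 61 mm above the table.
- isolator (a joint): isolator handle angle: 0 off (bar along the box's x, pointing away from the robot), growing clockwise seen from above to the on stop at 1.4 rad (80 degrees, bar crosswise); on above 1.2. Friction about 0.12 N m; it stays where it is left.
- offcut: short pine offcut, same 30 x 40 mm section as the cross rail but only 100 mm long, lying free; leave it. Origin: centre of its underside
- jar_a: paint jar, 60 mm across, 70 mm high; bystander. Origin: centre of underside
- jar_b: smaller paint jar, 52 mm across, 60 mm high; bystander. Origin: centre of underside
- glue: white glue bottle, 52 mm across, 100 mm high; bystander. Origin: centre of underside
- tape: roll of paper tape lying flat, 90 mm across, 24 mm high; bystander. Origin: centre of underside
- brush: flat paint brush lying on the table; bystander
- hammer: small hammer lying on the table; bystander
There are look-alikes about, which are no part of the job. What is shaped like the rail but black is not meant. What is shaped like the part that bears isolator_grip but purple is not meant.

How it is judged:
By the outcome, as a careful person would: the job done as asked, in the order asked, and still so for the second after the job is handed in, while the arm keeps its last pose, push and grip.
It also fails if it takes over 51 s, if anything falls off the work surface, if the arm or the gripper's body presses on something with over 40 N, if the wrist force passes 120 N, or if a joint passes its speed limit or range.

ROBOT

A 6-joint arm with a two-finger parallel gripper is mounted at the origin on the work surface. World frame = base frame: x ahead of the robot, y to its left, z up, the work surface at z = 0. Lengths are in m, angles in rad, forces in N, time in s.
With the tool pointing down it reaches from about 0.35 to 0.975 m from the base axis. Payload 4.9 kg.
Tool frame: the origin (TCP) lies midway between the tips of the shut fingers; the grasp point (between the pads) lies 19 mm behind it (manip.pinch_z is the distance from the TCP to the grasp point, in m); z points along the fingers, y is the direction in which the jaws open and shut (so a half turn about z gives the same grasp; the last joint's range is limited). The gripper opens to 85 mm and grips with 20 to 120 N. Pads are 22 mm wide; open, the fingers measure 114 mm over their backs; the gripper's body (76 mm by 85 mm) begins 54 mm behind the grasp point. The pads swing forward as they close: fully open they stand 13 mm farther back than shut.
Start: joints at [1.218, 0.053, 1.613, -0, 1.476, -0.119], TCP at [0.145, 0.608, 0.231] pointing down, gripper open.
Joint ranges: [-3.01, 3.01], [-1.01, 2.22], [0.06, 2.58], [-1.02, 4.17], [0.09, 2.62], [-3.14, 3.14]. Speed limits (rad/s): [2.57, 2.57, 3.14, 3.14, 3.14, 3.14].

INTERFACE

Orientations are given as a unit quaternion [w, x, y, z].
In Python, from plant import manip gives the robot as it stands.
- The arm moves only by the tool drive_tool, never from a script. Its argument "commands" is text: rows parted by semicolons, each of 5 numbers parted by spaces: the finger opening in mm, from 0 to 85.4, then the shift along the tool's x, y, z in units of 30 mm (1.0 is 30 mm), then the turn about the tool's z in degrees. A call has exactly 8 rows; each row shifts and turns the commanded pose from where the row before left it, along the tool's axes as they then stand; what a row does not reach is not made up. A row lasts 1/8 s, in which the tool goes at most 62.5 mm and 10.7 degrees, less where a joint would pass 70% of its speed; a pose out of reach is approached as far as the arm can. A call is refused whole if a number of a shift passes 1 or a number of a turn 10.7, either way. A call with a gripper value outside its range is refused whole. The fingers move at their own pace and stop on an object; the grip force is fixed at half the most. Time passes only in rows, so rows that do not move let the fingers close, or fill a call up. It gives the time, the measured TCP pose, the force and the opening at its end, in the units of the state.
- manip.state(): the state, without advancing time (a new reading comes with each control period).
- manip.grab_frame(name): name is "scene" or "top" or "wrist"; returns the picture (384x512x3 uint8, red, green, blue); there is no depth.
- manip.camera_params(name): a dict with "fx", "fy", "cx", "cy" (pixels), "distortion" ([k1, k2, p1, p2, k3] as OpenCV has them; the pictures are not rectified), "xyz" and "orientation" of the camera in the world. Camera axes: x right, y down, z forward; pixel columns grow to the right and rows downward; lengths in m; the calibration is good to about 2 mm. A picture is of the moment at which its call begins: read the wrist's pose just before it. camera_params takes no time and is no camera call; for the wrist camera it gives the pose at the moment of the call.
- manip.job_done(): hands the job in, once; it reports no verdict.
The state is a dict: "time": time; "joint_pos": joint angles; "joint_vel": joint speeds; "joint_efforts": joint torques, N m; "tool_pos": TCP position; "tool_rot": TCP orientation; "contact_force": force on the tool from outside, world axes, zero at the start; "ft_torque": the same for the moment, N m; "gripper_width": opening from 0.0 (shut) to 1.0 (fully open).
Only numpy, scipy, OpenCV 4.12 (cv2) and the standard library are available. Lean on these libraries where they do the work, as an engineer would, in place of code of your own. Each camera call takes 0.05 s, during which the arm holds its last target. There are 200 camera calls.

## Working session

There is one attempt and no reset: what is moved stays moved. The work goes in short steps, Python scripts to look and compute and a tool call to move; the robot and the scene stay as the last step left them, time stands still between calls to the robot, and variables do not carry over. Pictures are saved under pics/ and viewed, about 8 in all and at most 12, crops included, and the job is handed in when it is done.

Besides the shell and the picture viewer there is one more tool, called after ">>>" as name(argument=value, ...) on one line, values as JSON. drive_tool: Moves the arm, as the interface text tells. Its arguments: {"type":"object","properties":{"commands":{"type":"string"}},"required":["commands"]}

```bash
mkdir -p pics; ls
python3 - <<'E'
from plant import manip
import cv2,numpy as np
print(manip.state())
for n in("top","scene"):
    f=manip.grab_frame(n); cv2.imwrite(f"pics/{n}0.png",f[:,:,::-1]); print(n,manip.camera_params(n))
print(manip.pinch_z)
E
```

```text
pics
{'time': 0.0, 'joint_pos': array([ 1.21799780e+00,  5.33701455e-02,  1.61429189e+00,  1.44265930e-05,
        1.47599355e+00, -1.19005232e-01]), 'joint_vel': array([ 0.00046273, -0.0008218 ,  0.00144913, -0.00063771,  0.00151957,
        0.00101315]), 'joint_efforts': array([ 2.24992524e-03, -3.93689382e+01, -3.70176494e+01, -1.85762019e-05,
        7.17053306e-03,  8.78802780e-06]), 'tool_pos': array([0.1445764 , 0.60741097, 0.23005604]), 'tool_rot': array([-2.48055419e-04,  1.16631223e-01,  9.93174755e-01, -1.00121977e-03]), 'contact_force': array([ 0.39585542, -0.76030861, -0.84666832]), 'ft_torque': array([-0.03630776, -0.03055485,  0.04833106]), 'gripper_width': 1.001810319408622}
top {'fx': 355.9196761817122, 'fy': 355.9196761817122, 'cx': 255.05572227838826, 'cy': 185.46306288231884, 'distortion': array([-0.07119698,  0.        ,  0.        ,  0.        ,  0.        ]), 'xyz': array([0.40098271, 0.00323102, 1.15602979]), 'orientation': array([-0.04697417,  0.71435954, -0.69541385,  0.06231737])}
scene {'fx': 379.2005535047389, 'fy': 379.2005535047389, 'cx': 251.380718158274, 'cy': 192.59161270650367, 'distortion': array([-0.11446433,  0.        ,  0.        ,  0.        ,  0.        ]), 'xyz': array([1.38262346, 0.58056216, 0.85021064]), 'orientation': array([-0.19600881,  0.42043334,  0.79554411, -0.38977676])}
0.0187
```

View pics/top0.png

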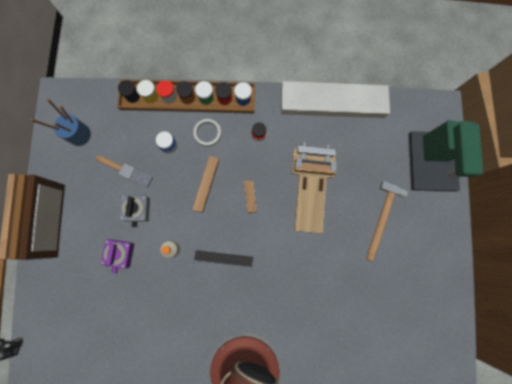

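View pics/scene0.png

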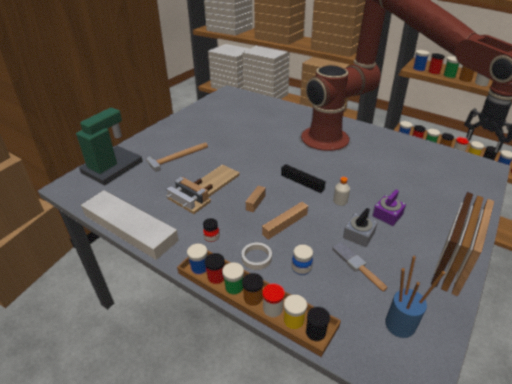

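Top view: candidates for the rail are the pine bar at (206,184), the short offcut at (250,196) and a black bar at (223,258). I choose (206,184). Candidates for the isolator are the grey box at (134,208) and the purple one at (116,254). I choose the grey one. The jig is at (312,190), with the side rail at its upper end near (315,165).

```bash
cat > h.py <<'E'
import numpy as np, cv2
from scipy.spatial.transform import Rotation as R
from plant import manip
def rot(q): return R.from_quat([q[1],q[2],q[3],q[0]]).as_matrix()
def K(p): return np.array([[p['fx'],0,p['cx']],[0,p['fy'],p['cy']],[0,0,1.]])
def ray(p,uv):
    n=cv2.undistortPoints(np.float64(uv).reshape(-1,1,2),K(p),p['distortion']).reshape(-1,2)
    return np.c_[n,np.ones(len(n))]@rot(p['orientation']).T
def onz(p,uv,z):
    d=ray(p,uv); return p['xyz']+d*((z-p['xyz'][2])/d[:,2])[:,None]
def proj(p,X):
    M=rot(p['orientation']).T; r=cv2.Rodrigues(M)[0]
    return cv2.projectPoints(np.float64(X).reshape(-1,3),r,-M@p['xyz'],K(p),p['distortion'])[0].reshape(-1,2)
def tool():
    s=manip.state(); m=rot(s['tool_rot']); return s,m
E
python3 - <<'E'
from h import *
p=manip.camera_params('top')
f=cv2.imread('pics/top0.png')
cr=f[120:280,95:345]; cv2.imwrite('pics/c1.png',cv2.resize(cr,None,fx=3.2,fy=3.2,interpolation=cv2.INTER_CUBIC))
hsv=cv2.cvtColor(f,cv2.COLOR_BGR2HSV)
m=cv2.inRange(hsv,(5,70,60),(25,255,255))
cs,_=cv2.findContours(m,cv2.RETR_EXTERNAL,cv2.CHAIN_APPROX_NONE)
for c in cs:
    if cv2.contourArea(c)<60: continue
    r=cv2.minAreaRect(c)
    if not(90<r[0][0]<345 and 120<r[0][1]<280):continue
    w=onz(p,cv2.boxPoints(r),.04); print(np.round(r[0]),cv2.contourArea(c),w.round(3)[:,:2].tolist(),w.mean(0).round(4))
for n,u in dict(iso=(134,208),tape=(207,132),jaw=(312,190)).items(): print(n,onz(p,[u],.05))
E
```

```text
[165. 250.] 62.5 [[0.365, 0.273], [0.386, 0.254], [0.368, 0.234], [0.347, 0.253]] [0.3664 0.2536 0.04  ]
[250. 196.] 232.0 [[0.587, 0.018], [0.591, -0.01], [0.494, -0.025], [0.489, 0.003]] [ 0.5403 -0.0035  0.04  ]
[205. 184.] 489.0 [[0.495, 0.176], [0.668, 0.132], [0.659, 0.1], [0.487, 0.145]] [0.5771 0.1382 0.04  ]
[108. 162.] 106.5 [[0.648, 0.499], [0.663, 0.493], [0.626, 0.412], [0.612, 0.418]] [0.6373 0.4558 0.04  ]
[311. 191.] 1827.0 [[0.442, -0.119], [0.699, -0.142], [0.689, -0.279], [0.432, -0.252]] [ 0.5654 -0.198   0.04  ]
iso [[0.49191548 0.35679905 0.05      ]]
tape [[0.74355236 0.14041905 0.05      ]]
jaw [[ 0.56449576 -0.19881216  0.05      ]]
```

View pics/c1.png

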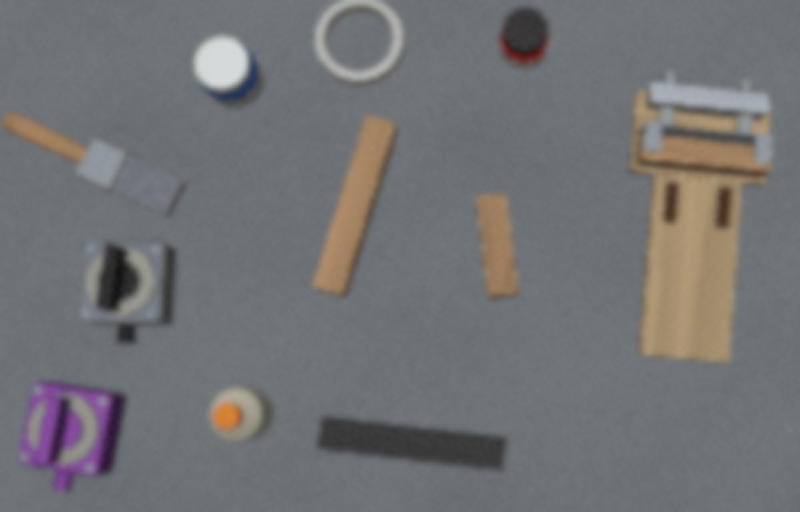

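The crop confirms the choices: the grey box with its black bar handle at crop (113,278), the long pine rail at (355,205), and the jig at (690,220) with cheeks at (671,202) and (723,207). Next I move above the isolator.

>>> drive_tool(commands="85 -0.8 -0.33 0 0;85 -0.8 -0.33 0 0;85 -0.8 -0.33 0 0;85 -0.8 -0.33 0 0;85 -0.8 -0.33 0 0;85 -0.8 -0.33 0 0;85 -0.8 -0.33 0 0;85 -0.8 -0.33 0 0")

```text
time: 1.1
tool_pos: [0.3136, 0.4856, 0.2306]
tool_rot: [-0.0, 0.117, 0.993, -0.0]
contact_force: [-0.4, -0.2, -0.3]
gripper_width: 0.991
```

>>> drive_tool(commands="85 -0.8 -0.33 0 0;85 -0.8 -0.33 0 0;85 -0.8 -0.33 0 0;85 -0.8 -0.33 0 0;85 -0.8 -0.33 0 0;85 -0.8 -0.33 0 0;85 0 0 0 0;85 0 0 0 0")

```text
time: 2.1
tool_pos: [0.439, 0.3955, 0.2309]
tool_rot: [-0.001, 0.117, 0.993, -0.0]
contact_force: [0.0, 1.0, -0.3]
gripper_width: 0.997
```

Run:
```python
from h import *
s,m=tool(); p=manip.camera_params('wrist'); f=manip.grab_frame('wrist')[:,:,::-1].copy()
cv2.imwrite('pics/w1.png',f); np.save('w1.npy',p,allow_pickle=True)
print(s['time'],s['tool_pos'],m.round(3).tolist(),s['joint_pos'].round(3)); print(p)
t=manip.camera_params('top')
print(onz(t,[(130.3,206.9)],.095))
```

```text
2.1 [0.43896399 0.39546683 0.23087171] [[-0.973, 0.232, -0.001], [0.232, 0.973, -0.0], [0.001, -0.0, -1.0]] [ 0.607 -0.027  1.694  0.     1.475 -0.73 ]
{'fx': 269.58251217796777, 'fy': 269.58251217796777, 'cx': 255.1237007174978, 'cy': 191.13536227021328, 'distortion': array([0.0176556, 0.       , 0.       , 0.       , 0.       ]), 'xyz': array([0.36744438, 0.4109538 , 0.37360287]), 'orientation': array([0.11349645, 0.77652501, 0.61334755, 0.08906321])}
[[0.4911704  0.35382841 0.095     ]]
```

View pics/w1.png

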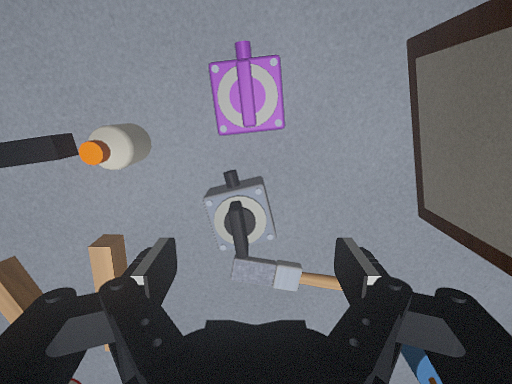

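The wrist picture shows the grey isolator with its ring centred near (240,221), its bar from (237,204) to (243,257), and box screws near (208,203), (260,190), (271,237) and (222,248). The purple look-alike is at (247,93).

Run:
```python
from h import *
p=np.load('w1.npy',allow_pickle=True).item(); f=cv2.imread('pics/w1.png')
hsv=cv2.cvtColor(f,cv2.COLOR_BGR2HSV)
roi=np.zeros(f.shape[:2],np.uint8); roi[193:256,208:272]=255
w=cv2.inRange(hsv,(15,15,130),(40,90,255))&roi
c=max(cv2.findContours(w,cv2.RETR_EXTERNAL,cv2.CHAIN_APPROX_NONE)[0],key=cv2.contourArea)
e=cv2.fitEllipse(cv2.convexHull(c)); print(e); C=onz(p,[e[0]],.05)[0]; print('ring',C)
S=onz(p,[(208,203),(260,190),(271,237),(222,248)],.05); print(S.round(4)[:,:2].tolist(), S.mean(0))
print([np.degrees(np.arctan2(*(b-a)[1::-1])) for a,b in((S[0],S[3]),(S[1],S[2]))])
B=onz(p,[(237,204),(243,257)],.095); print('bar',B, B.mean(0),np.degrees(np.arctan2(*(B[1]-B[0])[1::-1])))
cv2.imwrite('pics/w1c.png',cv2.resize(f[165:275,190:300],None,fx=5,fy=5,interpolation=cv2.INTER_CUBIC))
```

```text
Traceback (most recent call last):
ValueError: max() iterable argument is empty
```

Run:
```python
from h import *
p=np.load('w1.npy',allow_pickle=True).item(); f=cv2.imread('pics/w1.png')
print(f[221,218:266].tolist()[::4])
S=onz(p,[(208,203),(260,190),(271,237),(222,248)],.05); print(S.round(4)[:,:2].tolist(), S.mean(0))
print([np.degrees(np.arctan2(*(b-a)[1::-1])) for a,b in((S[0],S[3]),(S[1],S[2]))])
C=onz(p,[(240,221)],.051);print(C)
B=onz(p,[(237,204),(243,257)],.095); print('bar',B, B.mean(0),np.degrees(np.arctan2(*(B[1]-B[0])[1::-1])))
cv2.imwrite('pics/w1c.png',cv2.resize(f[165:275,190:300],None,fx=5,fy=5,interpolation=cv2.INTER_CUBIC))
```

```text
[[167, 172, 169], [173, 177, 175], [73, 69, 69], [59, 53, 53], [72, 67, 65], [83, 81, 81], [59, 56, 54], [85, 76, 76], [82, 78, 76], [72, 68, 70], [177, 181, 178], [178, 182, 180]]
[[0.4626, 0.3265], [0.4611, 0.3946], [0.5274, 0.3941], [0.528, 0.3269]] [0.49477655 0.36053545 0.05      ]
[np.float64(0.3632959008483745), np.float64(-0.4635715091759353)]
[[0.49548483 0.36007944 0.051     ]]
bar [[0.45782223 0.36878437 0.095     ]
 [0.52253216 0.35926952 0.095     ]] [0.49017719 0.36402695 0.095     ] -8.364749983295617
```

View pics/w1c.png

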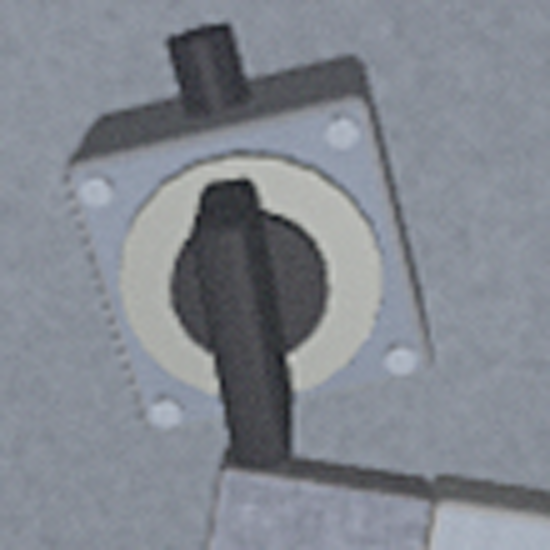

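Run:
```python
from h import *
p=np.load('w1.npy',allow_pickle=True).item()
B=onz(p,[(234,209.4),(240,256.6)],.095); print('bar',B, B.mean(0),np.degrees(np.arctan2(*(B[1]-B[0])[1::-1])))
for off in (0,-8):
  a=np.radians(off);d=np.array([np.cos(a),np.sin(a),0])*.031;n=np.array([-np.sin(a),np.cos(a),0])*.007;c=np.array([.495,.3605,.095])
  print(off,proj(p,[c-d-n,c-d+n,c+d-n,c+d+n]).round(1).tolist(), ((proj(p,[c-d-n,c-d+n,c+d-n,c+d+n])-[190,165])*5).round().tolist())
s,m=tool();print((m.T@(np.array([.495,.3605,.067])-s['tool_pos'])/.03).round(2), np.degrees(np.arctan2(m[0,1],m[1,1])))
```

```text
bar [[0.46314814 0.363999   0.095     ]
 [0.52121923 0.35600822 0.095     ]] [0.49218368 0.36000361 0.095     ] -7.8348995426804
0 [[225.0, 212.2], [237.3, 209.4], [238.9, 260.6], [250.6, 258.1]] [[175.0, 236.0], [236.0, 222.0], [245.0, 478.0], [303.0, 466.0]]
-8 [[228.7, 210.8], [241.3, 209.6], [235.1, 260.4], [247.1, 259.4]] [[193.0, 229.0], [257.0, 223.0], [226.0, 477.0], [285.0, 472.0]]
[-2.1  -0.71  5.46] 13.361308224683587
```

The bar is yawed about -8° and its axis is at (0.495, 0.3605). I'll align the gripper and descend.

>>> drive_tool(commands="60 0 0 0 -5.4;60 -0.5 -0.225 0 0;60 -0.5 -0.225 0 0;60 -0.5 -0.225 0.5 0;60 -0.52 -0.23 0.5 0;60 0 0 0.5 0;60 0 0 0.5 0;60 0 0 0.5 0")

```text
time: 3.15
tool_pos: [0.4952, 0.3601, 0.1549]
tool_rot: [-0.0, 0.07, 0.998, -0.0]
contact_force: [-1.2, 0.5, -0.5]
gripper_width: 0.704
```

>>> drive_tool(commands="60 0 0 0.7 0;60 0 0 0.7 0;60 0 0 0.7 0;60 0 0 0.6 0;60 0 0 0.25 0;60 0 0 0 0;5 0 0 0 0;5 0 0 0 0")

```text
time: 4.15
tool_pos: [0.4964, 0.3604, 0.0689]
tool_rot: [0.001, 0.07, 0.998, 0.001]
contact_force: [0.5, 1.6, 0.0]
gripper_width: 0.285
```

>>> drive_tool(commands="5 0 0 0 0;5 0 0 0 0;5 0 0 0 0;5 0 0 0 0;5 0 0 0 0;5 0 0 0 0;5 0 0 0 0;5 0 0 0 0")

```text
time: 5.15
tool_pos: [0.4967, 0.3614, 0.0691]
tool_rot: [0.001, 0.07, 0.998, 0.002]
contact_force: [1.2, 4.6, -0.4]
gripper_width: 0.154
```

>>> drive_tool(commands="5 0 0 0 9;5 0 0 0 9;5 0 0 0 9;5 0 0 0 9;5 0 0 0 9;5 0 0 0 9;5 0 0 0 9;5 0 0 0 9")

```text
time: 6.15
tool_pos: [0.495, 0.3597, 0.0691]
tool_rot: [-0.0, 0.644, 0.765, -0.001]
contact_force: [-6.1, -2.6, 7.6]
gripper_width: 0.147
```

Run:
```python
from h import *
s,m=tool();print(s['time'],s['contact_force'],s['ft_torque'],s['gripper_width'],'bar yaw',np.degrees(np.arctan2(-m[1,0],-m[0,0])),s['joint_pos'].round(2))
```

```text
6.15 [-6.10998738 -2.59200433  7.61924271] [-0.39610769  0.93146382  0.14234206] 0.1472866895324488 bar yaw -80.24684073988503 [ 0.51  0.17  1.77 -0.    1.2   0.34]
```

>>> drive_tool(commands="5 0 0 0 2;5 0 0 0 2;5 0 0 0 2;5 0 0 0 0;5 0 0 0 0;5 0 0 0 0;5 0 0 0 0;5 0 0 0 0")

```text
time: 7.15
tool_pos: [0.495, 0.3597, 0.0691]
tool_rot: [0.001, 0.679, 0.734, -0.001]
contact_force: [-4.5, -2.4, 7.6]
gripper_width: 0.151
```

Run:
```python
from h import *
s,m=tool();print(s['time'],s['contact_force'],s['ft_torque'],s['gripper_width'],'bar yaw',np.degrees(np.arctan2(-m[1,0],-m[0,0])),s['joint_pos'].round(2))
```

```text
7.15 [-4.5287276  -2.39894025  7.60075301] [-0.32925916  0.94677907  2.54497712] 0.15064355005971433 bar yaw -85.49329148212382 [ 0.51  0.17  1.77 -0.    1.2   0.43]
```

Handle is on its stop (torque 2.5 N·m). I back off the preload, release and rise.

>>> drive_tool(commands="5 0 0 0 -4.5;45 0 0 0 0;45 0 0 0 0;45 0 0 0 0;45 0 0 -0.6 0;45 0 0 -0.9 0;45 0 0 -0.9 0;45 0 0 -0.9 0")

```text
time: 8.15
tool_pos: [0.4962, 0.3602, 0.1693]
tool_rot: [0.0, 0.653, 0.757, 0.001]
contact_force: [0.4, -0.3, -0.2]
gripper_width: 0.527
```

Run:
```python
from h import *
s,m=tool();print(s['time'],s['tool_pos'],m[:,:2].round(3).tolist())
x=np.degrees(np.arctan2(m[1,0],m[0,0]));print('yaw tool x',x,'turn to 165.7:',-(165.7-x))
a=np.radians(165.7);n=np.array([[np.cos(a),np.sin(a),0],[np.sin(a),-np.cos(a),0],[0,0,-1]]).T
print((n.T@(np.array([.545,.146,.17])-s['tool_pos'])/.03).round(2))
t=manip.camera_params('top');f=manip.grab_frame('top')[:,:,::-1];cv2.imwrite('pics/t2.png',cv2.resize(f[190:225,110:160],None,fx=10,fy=10,interpolation=cv2.INTER_CUBIC))
```

```text
8.15 [0.49615717 0.36015229 0.16929002] [[-0.148, 0.989], [0.989, 0.148], [0.001, 0.002]]
yaw tool x 98.48508833621788 turn to 165.7: -67.2149116637821
[-3.34 -6.52 -0.02]
```

>>> drive_tool(commands="60 0 0 -0.2 -9.6;60 0 0 -0.2 -9.6;60 0 0 -0.2 -9.6;60 0 0 -0.2 -9.6;60 0 0 -0.2 -9.6;60 0 0 0 -9.6;60 0 0 0 -9.6;60 0 0 0 0")

```text
time: 9.2
tool_pos: [0.4959, 0.36, 0.1973]
tool_rot: [0.0, 0.125, 0.992, 0.0]
contact_force: [-0.9, -0.1, 1.0]
gripper_width: 0.705
```

>>> drive_tool(commands="60 -0.35 -0.8 0 0;60 -0.35 -0.8 0 0;60 -0.35 -0.8 0 0;60 -0.35 -0.8 0 0;60 -0.35 -0.8 0 0;60 -0.35 -0.8 0 0;60 -0.35 -0.8 0 0;60 -0.35 -0.8 0 0")

```text
time: 10.2
tool_pos: [0.5299, 0.1523, 0.1971]
tool_rot: [0.0, 0.126, 0.992, 0.0]
contact_force: [-1.0, -0.0, 0.2]
gripper_width: 0.701
```

Run:
```python
from h import *
s,m=tool(); p=manip.camera_params('wrist'); f=manip.grab_frame('wrist')[:,:,::-1].copy()
cv2.imwrite('pics/w2.png',f); np.save('w2.npy',p,allow_pickle=True)
print(s['time'],s['tool_pos'],s['joint_pos'].round(2))
t=manip.grab_frame('top')[:,:,::-1]; cv2.imwrite('pics/t3.png',t)
```

```text
10.2 [0.52992523 0.15233623 0.19712349] [ 0.14 -0.1   1.82  0.    1.42 -1.17]
```

View pics/w2.png

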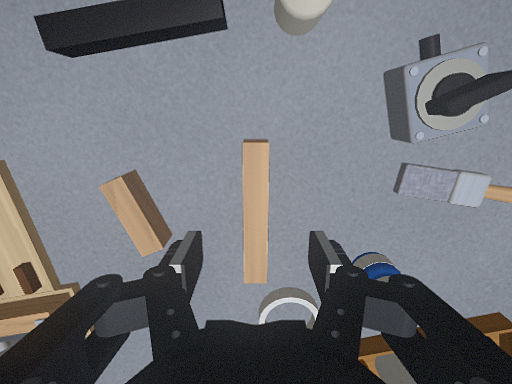

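The wrist view shows the rail's top face spanning roughly (243-269, 147-283), aligned with the image columns. The isolator bar at (470,95) now lies crosswise. The tape at (290,305) sits just past the rail's far end.

Run:
```python
from h import *
p=np.load('w2.npy',allow_pickle=True).item(); f=cv2.imread('pics/w2.png')
hsv=cv2.cvtColor(f,cv2.COLOR_BGR2HSV); m=cv2.inRange(hsv,(5,60,60),(25,255,255)); m[:,:225]=0;m[:,290:]=0;m[:120]=0;m[300:]=0
for y in (136,138,140,142,144,146,148,150,152,160):print(y,f[y,256].tolist(),end=' ')
print()
def line(rows):
    L=[];Rr=[]
    for y in rows:
        xs=np.where(m[y])[0]; L.append((xs[0],y));Rr.append((xs[-1]+1,y))
    return onz(p,L,.04),onz(p,Rr,.04)
l,r=line(range(155,278,4))
for q in(l,r):
    k=np.polyfit(q[:,0],q[:,1],1);print('yaw',np.degrees(np.arctan(k[0])),np.polyval(k,.577))
ys=np.where(m[:,256])[0];print(ys[0],ys[-1])
print(onz(p,[(256,ys[0]),(256,147),(256,ys[-1]+1)],.04))
```

```text
136 [156, 147, 142] 138 [149, 142, 134] 140 [67, 81, 105] 142 [95, 124, 153] 144 [135, 164, 193] 146 [131, 162, 191] 148 [130, 162, 191] 150 [133, 165, 193] 152 [133, 163, 193] 160 [132, 164, 193] 
yaw -14.576531660343536 0.12395540053693824
yaw -14.757215347082296 0.1543464094537937
140 282
[[0.48894441 0.16217178 0.04      ]
 [0.49634138 0.16026689 0.04      ]
 [0.66546121 0.11670906 0.04      ]]
```

>>> drive_tool(commands="60 -0.3 -0.87 0 0;60 -0.3 -0.87 0 0;60 -0.3 -0.87 0 0;60 -0.3 -0.87 0 0;60 -0.3 -0.87 0 0;60 -0.3 -0.87 0 0;60 -0.3 -0.87 0 0;60 -0.3 -0.87 0 0")

```text
time: 11.3
tool_pos: [0.5482, -0.067, 0.197]
tool_rot: [0.0, 0.125, 0.992, 0.0]
contact_force: [0.3, 0.3, -0.7]
gripper_width: 0.701
```

>>> drive_tool(commands="60 -0.3 -0.87 0 0;60 -0.3 -0.87 0 0;60 -0.3 -0.87 0 0;60 -0.3 -0.87 0 0;60 0 0 0 -4.5;60 0 0 0 -4.5;60 0 0 0 0;60 0 0 0 0")

```text
time: 12.3
tool_pos: [0.5573, -0.1765, 0.1969]
tool_rot: [0.0, 0.047, 0.999, 0.0]
contact_force: [0.3, -1.3, -0.1]
gripper_width: 0.705
```

Run:
```python
from h import *
s,m=tool(); p=manip.camera_params('wrist'); f=manip.grab_frame('wrist')[:,:,::-1].copy()
cv2.imwrite('pics/w3.png',f); np.save('w3.npy',p,allow_pickle=True)
cv2.imwrite('pics/w3c.png',cv2.resize(f[60:310,160:360],None,fx=2.4,fy=2.4,interpolation=cv2.INTER_CUBIC))
print(s['time'],s['tool_pos'],s['joint_pos'].round(2))
```

```text
12.3 [ 0.55728527 -0.17649267  0.19689053] [-0.43 -0.02  1.74  0.    1.42 -1.91]
```

View pics/w3c.png

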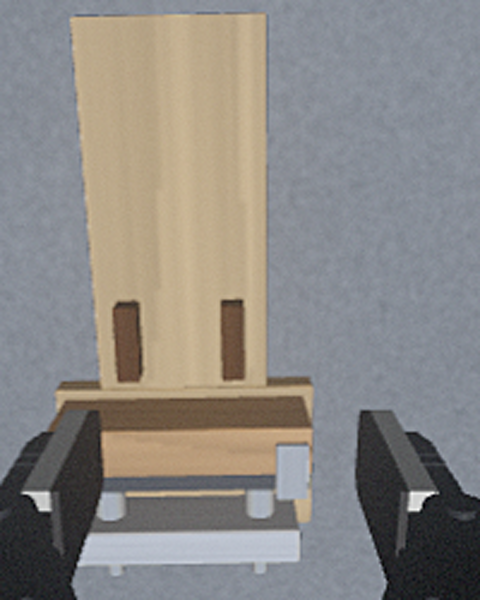

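The crop shows the bed from (72-265, 15) to (102-266, 385). The cheeks are at (127,340) and (232,340), and the side rail's near face has its top edge at y≈430.

Run:
```python
from h import *
p=np.load('w3.npy',allow_pickle=True).item(); f=cv2.imread('pics/w3.png')
hsv=cv2.cvtColor(f,cv2.COLOR_BGR2HSV); m=cv2.inRange(hsv,(8,50,90),(30,255,255))
m=cv2.morphologyEx(m,cv2.MORPH_OPEN,np.ones((3,3)))
L=[];Rr=[]
for y in range(70,180,4):
    xs=np.where(m[y,160:300])[0]+160; L.append((xs[0],y));Rr.append((xs[-1]+1,y))
ks=[]
for q in (onz(p,L,.015),onz(p,Rr,.015)):
    k=np.polyfit(q[:,0],q[:,1],1);ks.append(k);print('yaw',np.degrees(np.arctan(k[0])),'y@.55',np.polyval(k,.55),'y@.65',np.polyval(k,.65))
ys=np.where(m[50:100,230])[0][0]+50; print('bed near edge',ys,onz(p,[(230,ys)],.015))
g=cv2.cvtColor(f,cv2.COLOR_BGR2GRAY).astype(int)
for x in(215,235,255,270): print(x,[int(v) for v in g[222:248,x]])
for y in (192,200,210): print(y,[int(v) for v in g[y,203:267]])
c=lambda u,v:(160+u/2.4,60+v/2.4)
print('face top edge',onz(p,[c(110,430),c(312,430)],.055))
print('cheek feet',onz(p,[c(141,340),c(220,340)],.015))
print('cheek far end',onz(p,[c(127,381),c(232,380)],.031))
```

```text
yaw -4.22664302054322 y@.55 -0.24760230443225034 y@.65 -0.2549925986023887
yaw -4.389805432099672 y@.55 -0.15797315112135477 y@.65 -0.16564983379147197
bed near edge 66 [[ 0.4349708  -0.19436227  0.015     ]]
215 [150, 173, 172, 161, 124, 81, 86, 94, 93, 87, 87, 94, 85, 90, 89, 91, 76, 115, 164, 158, 158, 164, 164, 166, 163, 164]
235 [161, 169, 175, 158, 80, 93, 94, 92, 91, 87, 91, 91, 90, 92, 83, 92, 95, 134, 166, 160, 159, 155, 159, 158, 163, 162]
255 [173, 169, 168, 140, 79, 92, 94, 92, 96, 91, 90, 92, 86, 94, 85, 91, 116, 164, 171, 166, 165, 163, 161, 159, 156, 150]
270 [171, 172, 162, 116, 80, 95, 91, 91, 94, 91, 87, 95, 89, 94, 87, 89, 125, 174, 172, 165, 172, 165, 161, 159, 153, 153]
192 [168, 170, 173, 162, 93, 80, 87, 90, 85, 88, 82, 84, 80, 79, 50, 131, 181, 168, 168, 166, 164, 166, 173, 173, 176, 177, 178, 179, 179, 177, 176, 175, 177, 178, 183, 182, 185, 183, 181, 177, 173, 174, 174, 177, 179, 177, 177, 180, 164, 92, 82, 90, 88, 92, 87, 85, 83, 77, 109, 163, 180, 183, 179, 177]
200 [169, 170, 171, 159, 116, 74, 82, 86, 85, 87, 84, 79, 88, 80, 64, 81, 143, 172, 168, 165, 166, 165, 169, 170, 176, 178, 179, 176, 176, 180, 176, 175, 177, 178, 178, 184, 185, 182, 181, 180, 175, 177, 175, 176, 177, 178, 177, 183, 169, 111, 79, 86, 85, 86, 84, 87, 80, 84, 112, 162, 183, 183, 181, 178]
210 [172, 171, 170, 174, 157, 108, 77, 83, 86, 86, 85, 80, 82, 84, 77, 53, 130, 177, 167, 166, 171, 172, 175, 177, 173, 175, 177, 176, 178, 177, 178, 177, 175, 174, 180, 181, 183, 182, 180, 178, 175, 175, 175, 175, 177, 177, 178, 180, 170, 119, 81, 84, 87, 89, 86, 81, 85, 77, 91, 150, 184, 180, 180, 176]
face top edge [[ 0.6212768  -0.24170958  0.055     ]
 [ 0.6304631  -0.1443064   0.055     ]]
cheek feet [[ 0.59011906 -0.22767414  0.015     ]
 [ 0.59404579 -0.18602416  0.015     ]]
cheek far end [[ 0.60624868 -0.23496756  0.031     ]
 [ 0.61076522 -0.18127272  0.031     ]]
```

Jig: yaw -4.3°, with the face centre at about (0.6244, -0.209). The cheeks and the bed's near edge agree to about 1 mm. I return to grasp the rail 10 mm behind its centre.

>>> drive_tool(commands="60 0 0 0 9.3;60 0.19 0.86 0 0;60 0.19 0.86 0 0;60 0.19 0.86 0 0;60 0.19 0.86 0 0;60 0.19 0.86 0 0;60 0.19 0.86 0 0;60 0.19 0.86 0 0")

```text
time: 13.35
tool_pos: [0.564, 0.0089, 0.1969]
tool_rot: [0.0, 0.128, 0.992, 0.0]
contact_force: [1.4, -0.2, -1.0]
gripper_width: 0.699
```

>>> drive_tool(commands="60 0.19 0.86 0 0;60 0.19 0.86 0 0;60 0.19 0.86 0 0;60 0.19 0.86 0 0;60 0.2 0.88 0 0;60 0 0 0.8 0;60 0 0 0.8 0;60 0 0 0.4 0")

```text
time: 14.35
tool_pos: [0.5679, 0.1407, 0.1352]
tool_rot: [-0.001, 0.127, 0.992, -0.0]
contact_force: [0.2, -0.2, -0.1]
gripper_width: 0.703
```

Run:
```python
from h import *
s,m=tool();print(s['time'],s['tool_pos'],(m.T@(np.array([.5689,.1413,.012])-s['tool_pos'])/.03).round(2),'yaw',np.degrees(np.arctan2(m[1,0],m[0,0])))
```

```text
14.35 [0.56787633 0.14070395 0.1351919 ] [-0.04  0.03  4.11] yaw 165.37526921864338
```

>>> drive_tool(commands="60 0 0 0.7 0;60 0 0 0.7 0;60 0 0 0.7 0;60 0 0 0.7 0;60 0 0 0.7 0;60 0 0 0.4 0;60 0 0 0.2 0;10 0 0 0 0")

```text
time: 15.35
tool_pos: [0.5688, 0.1405, 0.0137]
tool_rot: [-0.0, 0.127, 0.992, -0.0]
contact_force: [-0.0, -0.0, 0.6]
gripper_width: 0.505
```

>>> drive_tool(commands="10 0 0 0 0;10 0 0 0 0;10 0 0 0 0;10 0 0 0 0;10 0 0 0 0;10 0 0 0 0;10 0 0 0 0;10 0 0 0 0")

```text
time: 16.35
tool_pos: [0.5696, 0.1406, 0.0148]
tool_rot: [0.001, 0.127, 0.992, 0.0]
contact_force: [-0.1, 0.6, 6.1]
gripper_width: 0.335
```

>>> drive_tool(commands="10 0 0 -0.5 0;10 0 0 -0.8 0;10 0 0 -0.8 0;10 0 0 -0.8 0;10 0 0 -0.1 -5.2;10 0 0 0 -5.2;10 0.08 -0.5 0 0;10 0.09 -0.8 0 0")

```text
time: 17.35
tool_pos: [0.56, 0.1012, 0.1035]
tool_rot: [-0.001, 0.037, 0.999, -0.0]
contact_force: [-0.0, -0.6, -1.6]
gripper_width: 0.339
```

>>> drive_tool(commands="10 0.09 -0.9 0 0;10 0.09 -0.9 0 0;10 0.09 -0.9 0 0;10 0.09 -0.9 0 0;10 0.09 -0.9 0 0;10 0.09 -0.9 0 0;10 0.09 -0.9 0 0;10 0.09 -0.9 0 0")

```text
time: 18.35
tool_pos: [0.5222, -0.1133, 0.1035]
tool_rot: [-0.001, 0.038, 0.999, -0.0]
contact_force: [-1.0, -0.0, -0.7]
gripper_width: 0.34
```

>>> drive_tool(commands="10 0.09 -0.9 0 0;10 0.09 -0.9 0 0;10 0 -0.8 0 0;10 0 -0.4 0 0;10 0 0 0 0;10 0 0 0 0;10 0 0 0 0;10 0 0 0 0")

```text
time: 19.35
tool_pos: [0.5116, -0.2006, 0.1038]
tool_rot: [-0.0, 0.036, 0.999, 0.0]
contact_force: [0.3, -0.9, -0.8]
gripper_width: 0.337
```

Run:
```python
from h import *
s,m=tool();p=manip.camera_params('wrist');f=manip.grab_frame('wrist')[:,:,::-1].copy()
print(s['time'],s['tool_pos'],s['contact_force'],s['gripper_width'],(m.T@(np.array([.5127,-.2005,.0298])-s['tool_pos'])/.03).round(2),'yaw',np.degrees(np.arctan2(m[1,0],m[0,0])),m[2].round(3))
np.save('w4.npy',p,allow_pickle=True);cv2.imwrite('pics/w4.png',f)
```

```text
19.35 [ 0.51160932 -0.20063181  0.10379284] [ 0.34311008 -0.91781311 -0.81938227] 0.3374167089655059 [-0.04  0.01  2.47] yaw 175.85046251750995 [ 0.  0. -1.]
```

View pics/w4.png

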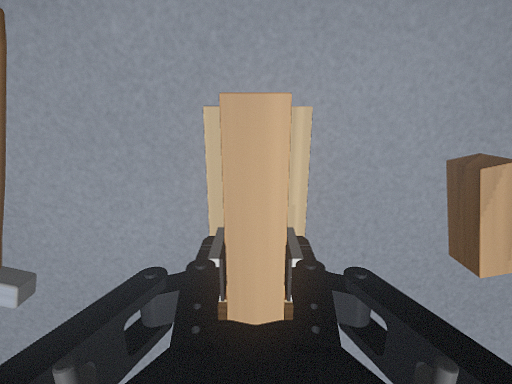

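The rail is held straight, with near end at (219-291, 93). It is centred over the bed, whose edges are at 204 and 312.

>>> drive_tool(commands="10 0 0 0.4 0;10 0 0 0.4 0;10 0 0 0.4 0;10 0 0 0.4 0;10 0 0 0.4 0;10 0 0 0.2 0;10 0 0 0.1 0;10 0 0 0 0")

```text
time: 20.4
tool_pos: [0.5116, -0.2013, 0.0349]
tool_rot: [0.0, 0.037, 0.999, -0.0]
contact_force: [-0.0, -1.4, -1.5]
gripper_width: 0.34
```

Run:
```python
from h import *
p=manip.camera_params('wrist');f=manip.grab_frame('wrist')[:,:,::-1].copy();cv2.imwrite('pics/w5.png',f)
s,m=tool();print(s['time'],s['tool_pos'],s['contact_force'])
from h import *
for n,pp,z in (('w4',np.load('w4.npy',allow_pickle=True).item(),.129),('w5',p,.057)):
    f=cv2.imread(f'pics/{n}.png'); g=cv2.GaussianBlur(cv2.cvtColor(f,cv2.COLOR_BGR2HSV),(3,3),0)
    # near top edge and the side edges by colour step (rail hue/sat vs bed)
    print(n,f[150,195:320:5].tolist() if n=='w5' else '')
    L=[];Q=[]
    for y in range(125,215,5):
        d=np.abs(np.gradient(g[y,:,:].astype(float),axis=0)).sum(1)
        a=210+int(np.argmax(d[210:240]));b=275+int(np.argmax(d[275:302]));L.append((a+.5,y));Q.append((b+.5,y))
    for q in(onz(pp,L,z),onz(pp,Q,z)):
        k=np.polyfit(q[:,0],q[:,1],1);print('yaw',np.degrees(np.arctan(k[0])).round(2),'y@.5',np.polyval(k,.5).round(4),'res',np.std(np.polyval(k,q[:,0])-q[:,1]).round(4))
```

```text
20.45 [ 0.51179109 -0.20136933  0.03516754] [-0.23732993 -0.65411885 -1.28148884]
w4 
yaw -4.18 y@.5 -0.2162 res 0.0001
yaw -4.2 y@.5 -0.1864 res 0.0001
w5 [[131, 163, 181], [135, 165, 183], [134, 163, 185], [133, 165, 183], [130, 162, 182], [126, 154, 172], [117, 151, 180], [118, 153, 182], [119, 152, 183], [121, 152, 183], [118, 154, 184], [120, 156, 187], [122, 154, 184], [120, 156, 185], [121, 158, 188], [125, 161, 192], [128, 163, 195], [130, 166, 196], [128, 163, 194], [115, 144, 159], [134, 164, 185], [133, 164, 181], [133, 162, 185], [132, 162, 181], [142, 173, 194]]
yaw -4.23 y@.5 -0.2172 res 0.0001
yaw -4.38 y@.5 -0.1867 res 0.0002
```

>>> drive_tool(commands="10 0 0.07 0 0;10 0 0 0.06 0;10 0 0 0.06 0;10 0 0 0.05 0;10 0 0 0 0;10 0 0 0 0;10 0 0 0 0;10 0 0 0 0")

```text
time: 21.45
tool_pos: [0.5117, -0.1992, 0.0298]
tool_rot: [0.0, 0.037, 0.999, -0.0]
contact_force: [-1.5, 0.6, 1.0]
gripper_width: 0.337
```

>>> drive_tool(commands="10 -0.08 0 0 0;10 -0.08 0 0 0;10 -0.08 0 0 0;10 -0.08 0 0 0;10 -0.08 0 0 0;10 0 0 0 0;10 0 0 0 0;10 0 0 0 0")

```text
time: 22.45
tool_pos: [0.5242, -0.2001, 0.0298]
tool_rot: [0.001, 0.037, 0.999, -0.0]
contact_force: [1.9, 0.3, 0.7]
gripper_width: 0.339
```

>>> drive_tool(commands="10 -0.04 0 0 0;10 -0.04 0 0 0;10 -0.04 0 0 0;10 -0.04 0 0 0;10 -0.04 0 0 0;10 0 0 0 0;10 0 0 0 0;10 0 0 0 0")

```text
time: 23.45
tool_pos: [0.5285, -0.2003, 0.0298]
tool_rot: [-0.002, 0.037, 0.999, 0.0]
contact_force: [-7.6, 0.6, 7.3]
gripper_width: 0.339
```

Run:
```python
from h import *
f=manip.grab_frame('scene')[:,:,::-1]; s,m=tool();print(s['time'],s['tool_pos'],s['contact_force'],s['ft_torque'])
f2=manip.grab_frame('top')[:,:,::-1]; s,m=tool();print(s['time'],s['tool_pos'],s['contact_force'],s['ft_torque'])
p=manip.camera_params('scene');u=proj(p,[[.624,-.209,.04]])[0].astype(int);print(u)
a=cv2.resize(f[u[1]-50:u[1]+50,u[0]-60:u[0]+60],None,fx=5,fy=5,interpolation=cv2.INTER_CUBIC);cv2.imwrite('pics/s6.png',a)
```

```text
23.5 [ 0.52850137 -0.20036341  0.0298133 ] [-6.7015249   0.25231778  8.04276134] [ 0.00645494  0.88135533 -0.05033472]
23.55 [ 0.52849456 -0.20036846  0.02982104] [-7.16456109  0.89553728  8.29221488] [ 0.03814469  0.8991684  -0.04409683]
[194 185]
```

View pics/s6.png

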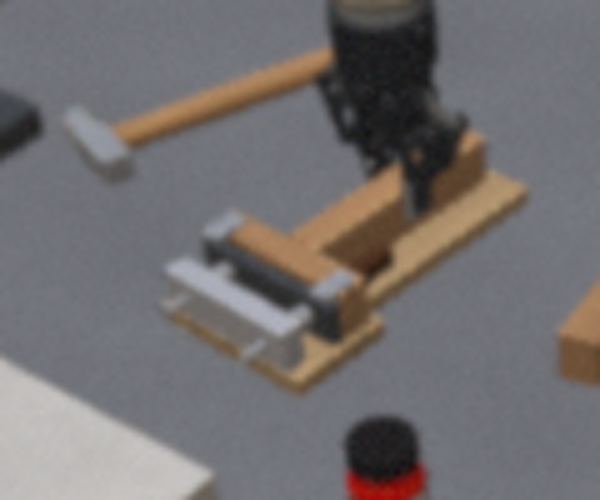

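The rail lies between the cheeks and butts the side rail. Some of the reading is bed friction, because Fz is 8 N. I'll ease the downward force and then measure the carriage shift.

>>> drive_tool(commands="10 0 0 -0.02 0;10 0 0 -0.02 0;10 0 0 0 0;10 0 0 0 0;10 0 0 0 0;10 0 0 0 0;10 0 0 0 0;10 0 0 0 0")

```text
time: 24.55
tool_pos: [0.5293, -0.2001, 0.0306]
tool_rot: [-0.0, 0.037, 0.999, 0.0]
contact_force: [-3.5, -0.3, -3.1]
gripper_width: 0.339
```

```bash
cat > disp.py <<'E'
from h import *
s0,m=tool()
f=manip.grab_frame('scene')[:,:,::-1]; a=[tool()[0]['contact_force']]
for i in range(2): manip.grab_frame('scene'); a.append(tool()[0]['contact_force'])
s,m=tool();print(s['time'],s['tool_pos'],np.mean(a,0).round(2),s['ft_torque'].round(2),'tilt',m[2].round(4))
# carriage shift: template of the strap/side rail patch matched with the first scene picture (rest)
p=manip.camera_params('scene'); f0=cv2.imread('pics/scene0.png')
d=np.array([.9972,-.0755,0])
for c in ([.637,-.27,.059],[.637,-.15,.059],[.637,-.17,.055]):
    c=np.array(c)
    g0=cv2.cvtColor(f0,cv2.COLOR_BGR2GRAY);g1=cv2.cvtColor(np.ascontiguousarray(f),cv2.COLOR_BGR2GRAY)
    q,st,_=cv2.calcOpticalFlowPyrLK(g0,g1,proj(p,[c]).astype(np.float32).reshape(-1,1,2),None,winSize=(13,13),maxLevel=1)
    u0=proj(p,[c])[0]; w=onz(p,[q.reshape(2)],c[2])[0]-c
    print('shift mm',(w@d*1000).round(1),'cross',(w@np.array([.0755,.9972,0])*1000).round(1),st.ravel())
E
python3 disp.py
```

```text
24.7 [ 0.52936743 -0.20014967  0.03064704] [-3.56 -0.46 -2.99] [ 0.01  0.65 -0.07] tilt [ 6.e-04  5.e-04 -1.e+00]
shift mm 4.3 cross 0.4 [1]
shift mm 2.4 cross -30.1 [1]
shift mm -3.3 cross -35.7 [1]
```

>>> drive_tool(commands="10 -0.04 0 0 0;10 -0.04 0 0 0;10 -0.04 0 0 0;10 -0.04 0 0 0;10 -0.03 0 0 0;10 0 0 0 0;10 0 0 0 0;10 0 0 0 0")

```text
time: 25.7
tool_pos: [0.5345, -0.2005, 0.0306]
tool_rot: [-0.001, 0.037, 0.999, 0.0]
contact_force: [-6.0, 0.9, -0.9]
gripper_width: 0.34
```

```bash
python3 disp.py
```

```text
25.85 [ 0.53451993 -0.20053169  0.03056854] [-6.59  0.83 -1.67] [ 0.09  1.05 -0.04] tilt [ 2.2e-03  6.0e-04 -1.0e+00]
shift mm 9.7 cross 0.3 [1]
shift mm 7.4 cross -29.3 [1]
shift mm 2.5 cross -35.3 [1]
```

>>> drive_tool(commands="10 -0.03 0 0 0;10 -0.03 0 0.01 0;10 -0.01 0 0 0;10 0 0 0 0;10 0 0 0 0;10 0 0 0 0;10 0 0 0 0;10 0 0 0 0")

```text
time: 26.85
tool_pos: [0.5365, -0.2007, 0.0304]
tool_rot: [-0.001, 0.037, 0.999, 0.0]
contact_force: [-7.9, 0.9, 0.4]
gripper_width: 0.34
```

```bash
python3 disp.py
python3 - <<'E'
from h import *
cv2.imwrite('pics/s7.png',cv2.resize(manip.grab_frame('scene')[:,:,::-1][120:280,130:440],None,fx=2.5,fy=2.5,interpolation=cv2.INTER_CUBIC))
E
```

```text
27.0 [ 0.53643963 -0.20071317  0.03039898] [-7.97  0.9  -0.16] [ 0.12  1.2  -0.02] tilt [ 2.7e-03  6.0e-04 -1.0e+00]
shift mm 12.4 cross 0.5 [1]
shift mm 7.8 cross -22.5 [1]
shift mm 4.1 cross -34.9 [1]
```

View pics/s7.png

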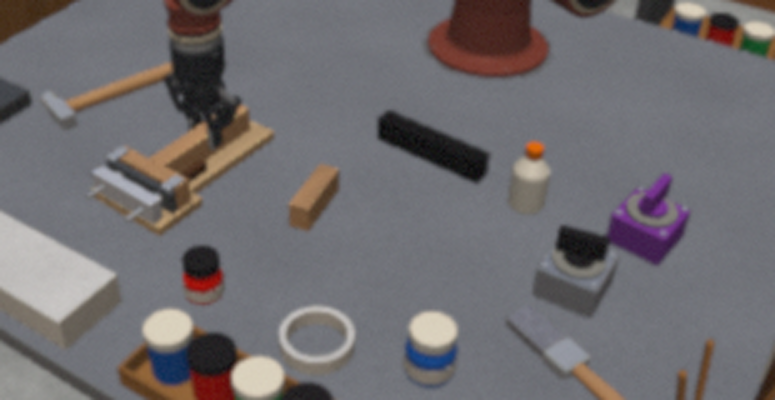

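The final view shows the rail in the jig, still held and pressing. The isolator bar at (580,243) is crosswise and the bystanders haven't moved. I'm handing the job in.

```bash
python3 -c "
from plant import manip
manip.job_done(); s=manip.state(); print(s['time'],s['contact_force'],s['gripper_width'])"
```

```text
the job is handed in; nothing more can be done
the job is handed in; nothing more can be done
```

The isolator is on, and the cross rail is in the jig, still gripped and pressing on the side rail at about 8 N. I handed the job in at about 27 s.

- **Isolator:** I turned the grey isolator's handle clockwise until the torque rose to 2.5 N·m at the stop, then let go. The last picture shows the bar crosswise.
- **Rail:** It lies between the cheeks, and its yaw matched the jig's to about 0.1° just before it was set down. I butted it slowly against the side rail.
- **Last checks:** Wrist force along the press was 8.0 N, with almost no vertical load and the grip steady. One tracked point put the side rail 12.4 mm back, against about 11 mm expected.
- **Checks that disagreed:** Two other tracked points on the side rail gave 7.8 and 4.1 mm. I discarded them because they also showed sideways shifts of 22–35 mm, which can't be right for the carriage. I didn't measure whether the rail sits fully flat. The tool ended about 0.6 mm higher than when the rail was set down, so it may be slightly off the bed at the grip.
- **Other objects:** The offcut, jars and tools look unmoved in the last picture.

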